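Put the washed cereal dispenser back in service

TASK

Put the washed cereal dispenser back together: slide the aluminium crumb tray in from the front, under the chute, until it drops down flat into the shallow pocket of the foot. Only then push the top of the spring-return knob over to the left as you face the dispenser's front, hold it well over for about a second so that the last crumbs fall onto the tray, and let it spring back upright. Also close the open top of the canister with its bamboo lid, sitting level and square on the rim, and leave the ramekin, coaster and scoop where they are.

Things in the scene. Friction and masses are not known exactly. Their poses are not given: they have to be found in the camera images.
- dispenser: White plastic and clear acrylic cereal dispenser, fixed to the shelf. Origin on the shelf under its foot; x points from its front to its back, y to the left as you face its front, z up (all places below in mm in this frame). Foot: x -178 to 85, y -70 to 70, top z 16. Rear column x 30 to 75. Round clear canister, open on top, radius 57 about x 20, from z 177 to 295.
- pocket (a point): Centre of the floor of the tray pocket in the foot (dispenser x -70, y 0, z 9); axes as the dispenser. Pocket 166 mm long (x -153 to 13), 98 wide, 7 deep, open above; the foot's strip before it (x -178 to -153, z 16) is its front lip. The tray goes in with its pull to the front (-x).
- toe (a point): Middle of the front edge, on the underside, of the white toe of the column (dispenser x -12, y 0, z 30). The toe runs from here back to the column, 80 mm wide, 8 thick, over the rear of the pocket: the tray's rear end must slide in under it, 14 mm above the lip's level. The chute's mouth hangs above the tray at z 80, x -60 to 0.
- rim (a point): Centre of the canister's open mouth at rim level, 295 mm above the shelf (dispenser x 20, y 0). Inner radius 51 mm, outer 57.5 mm.
- knob (a joint): Angle of the spring-return knob in rad: 0 upright at rest, positive with its top pushed to the left as you face the dispenser's front (dispenser +y), stops at -0.8 and 0.8. Spring 0.12 N m per rad: about 3 N at 30 mm above the axle for full travel; springs back upright by itself when let go.
- wing_top (a point): Top end of the knob's white wing, moves with it. The wing is a bar 80 mm long, upright at rest, 14 wide (y), 12 thick (x), that turns about its middle, 40 mm below this point, on an axle along the dispenser's x at y 0, z 145. Wing at dispenser x -85 to -73, standing 36 mm clear in front of the canister; the clear drum behind it (radius 38) begins at x -30.
- tray_pull (a point): Centre of the upright pull at the front end of the loose aluminium crumb tray: a block 26 mm wide (y), 16 along the tray (x), 32 high, centre 20 and top 36 mm above the tray's underside. Axes as the tray: x from the pull towards the tray's rear end, z up.
- tray_mid (a point): Centre of the crumb tray, 3.5 mm above its underside. Tray 160 mm long (x), 92 wide (y), 7 thick at its low rim (4 mm floor), about 0.12 kg; pull 69 mm from here towards -x. Lies flat on the shelf at first. Seated, this point is 3.5 mm above the pocket's floor, with 3 mm of play each way.
- lid_knob (a point): Centre of the grip knob of the loose round bamboo lid: knob of 32 mm diameter, 34 mm above the lid's underside, from 29 to 42 mm at full width, top at 46 mm. Lid: disc of 60 mm radius, 10 to 18 mm above the underside, with a black rubber plug of 46 mm radius below it, 0.14 kg; at the start it stands plug down on the shelf.
- lid_seat (a point): Centre of the underside of the lid's disc, 10 mm above the lid's underside and 24 mm below point lid_knob; it comes to the rim's level and centre when the lid is on. z is up through the lid.
- ramekin: Bystander: grey ceramic ramekin, 86 mm diameter, 45 mm high; origin at the centre of its underside.
- coaster: Bystander: round flat bamboo coaster, 94 mm diameter, 9 mm thick, no knob; origin at the centre of its underside.
- scoop: Bystander: steel ice cream scoop lying on the shelf, its bowl (52 mm wide, 26 mm high) at the origin, its handle running to 146 mm along -x, 22 mm thick.
Things that resemble listed ones, but are neither listed nor needed, are in the scene too. There is more than one size of the part that bears tray_pull; the job needs the largest.

How it is judged:
By the outcome, as a careful person would: the job done as asked, in the order asked, and still so for the second after the job is handed in, with the robot touching nothing.
It also fails if it takes over 72 s, if anything falls off the work surface, if the arm or the gripper's body presses on something with over 40 N, if the wrist force passes 120 N, or if a joint passes its speed limit or range.

ROBOT

A 6-joint arm with a two-finger parallel gripper is mounted at the origin on the work surface. World frame = base frame: x ahead of the robot, y to its left, z up, the work surface at z = 0. Lengths are in mm, angles in rad, forces in N, time in s.
With the tool pointing down it reaches from about 275 to 750 mm from the base axis. Payload 10.2 kg.
Tool frame: the origin (TCP) lies midway between the tips of the shut fingers; the grasp point (between the pads) lies 19 mm behind it; y points along the fingers, z is the direction in which the jaws open and shut, and the axes are right-handed (so a half turn about y gives the same grasp; the last joint's range is limited). The gripper opens to 88 mm and grips with 3 to 60 N. Pads are 18 mm wide; open, the fingers measure 123 mm over their backs; the gripper's body (75 mm by 187 mm) begins 45 mm behind the grasp point.
Start: joints at [0.946, 0.313, 1.498, -0, 1.331, -0.223], TCP at [205.328, 483.189, 238.72] pointing down, gripper open.
Joint ranges: [-2.94, 2.94], [-0.97, 2.17], [0.19, 2.56], [-1.23, 4.37], [0.02, 3.11], [-2.88, 2.88]. Speed limits (rad/s): [2.39, 2.39, 3.01, 3.14, 3.14, 3.14].

INTERFACE

Orientations are given as a unit quaternion [w, x, y, z].
In Python, from cell import monitor, cams, hand_in gives the robot as it stands. The module is installed in compiled form; this text tells all that it offers.
- The arm moves only by the tool send_rows, never from a script. Its argument "moves" is a list that holds one entry, the list of rows, each a list of 7 numbers: the opening, from -1 (shut) to 1 (fully open), then the shift along the tool's x, y, z scaled (see below), then the turn, a rotation vector about the tool's x, y, z scaled (see below). A call has 1 to 8 rows; each row is the pose to reach, as a shift and turn from the pose commanded when the call began, along the tool's axes at that moment, turning the shorter way round; what a row does not reach only later rows make up. The controller multiplies each number of a shift by 0.2 m and each number of a turn by 180 degrees. A row lasts 1/10 s, in which the tool goes at most 50 mm and 8.59 degrees, less where a joint would pass 70% of its speed; a pose out of reach is approached as far as the arm can. A call with a number of a shift or a turn outside -1 to 1 is refused whole. A call with a gripper value outside its range is refused whole. The fingers move at their own pace and stop on an object; "newtons" is the grip in N (left out, the last holds). Time passes only in rows, so rows that repeat a pose let the fingers close. It gives the time, the measured TCP pose, the force and the opening at its end, in the units of the state.
- monitor.read_state(): the state, without advancing time (a new reading comes with each control period).
- cams.camera(name): name is "scene" or "top" or "wrist"; returns the picture (420x560x3 uint8, red, green, blue); there is no depth.
- cams.get_calibration(name): a dict with "intrinsics" (3x3 intrinsics, pixels), "cam_to_world" (4x4, takes a point from camera to world coordinates); the wrist camera has in their place "tool_from_camera" (4x4, takes a point from camera to tool coordinates, whose origin is the TCP and whose axes are the tool frame's). Camera axes: x right, y up, looking along -z (the intrinsics and any distortion apply to the point x, -y, -z); pixel columns grow to the right and rows downward; lengths in mm; the calibration is good to about 2 mm. The wrist camera is an equidistant fisheye: a pixel r from the principal point sees the ray r / f radians off the axis. A picture is of the moment at which its call begins: read the wrist's pose just before it. get_calibration takes no time and is no camera call.
- hand_in(): hands the job in, once; it reports no verdict.
The state is a dict: "t": time; "q": joint angles; "dq": joint speeds; "tau": joint torques, N m; "tool_pos": TCP position; "ee_rot": TCP orientation; "ft_force": force on the tool from outside, world axes, zero at the start; "wrist_torque": the same for the moment, N m; "gripper_width": finger opening in mm.
Only numpy, scipy, OpenCV 4.12 (cv2) and the standard library are available. Lean on these libraries where they do the work, as an engineer would, in place of code of your own. Each camera call takes 0.05 s, during which the arm holds its last target. There are 200 camera calls.

## Working session

There is one attempt and no reset: what is moved stays moved. The work goes in short steps, Python scripts to look and compute and a tool call to move; the robot and the scene stay as the last step left them, time stands still between calls to the robot, and variables do not carry over. Pictures are saved under pics/ and viewed, about 8 in all and at most 12, crops included, and the job is handed in when it is done.

Besides the shell and the picture viewer there is one more tool, called in YAML: its name, and indented under it one key for each argument. send_rows: Moves the arm, as the interface text tells. Shifts and turns lie within -1 to 1; 1 stands for 0.2 m of shift or 180 degrees of turn. Its arguments: {"type":"object","properties":{"moves":{"type":"array","items":{"type":"array","items":{"type":"array","items":{"type":"number"}}}},"newtons":{"type":"number"}},"required":["moves"]}

```bash
mkdir -p pics; ls
python3 - <<'E'
from cell import monitor,cams
import cv2,numpy as np
np.set_printoptions(precision=4,suppress=True)
s=monitor.read_state();print(s['t'],s['tool_pos'],s['ee_rot'],s['gripper_width'])
for n in ['scene','top','wrist']:
    im=cams.camera(n);cv2.imwrite(f'pics/{n}0.png',im[:,:,::-1]);c=cams.get_calibration(n)
    for k,v in c.items(): print(n,k,v)
a=[cv2.imread(f'pics/{n}0.png') for n in ['scene','top']]
E
```

```text
pics
0.0 [205.1931 482.9829 238.1611] [-0.6925  0.6933 -0.1413  0.1409] 87.9368395602623
scene intrinsics [[399.7586   0.     273.1816]
 [  0.     399.7586 208.6282]
 [  0.       0.       1.    ]]
scene cam_to_world [[   0.3193   -0.6405    0.6984 1364.8087]
 [   0.9476    0.216    -0.2352 -295.502 ]
 [  -0.0001    0.7369    0.676   953.0909]
 [   0.        0.        0.        1.    ]]
top intrinsics [[418.7921   0.     279.9168]
 [  0.     418.7921 208.9029]
 [  0.       0.       1.    ]]
top cam_to_world [[  -0.0061    0.9935   -0.1135  449.2562]
 [  -1.       -0.0057    0.0042  -13.2384]
 [   0.0035    0.1136    0.9935 1217.6544]
 [   0.        0.        0.        1.    ]]
wrist intrinsics [[325.1923   0.     286.2603]
 [  0.     325.1923 209.6483]
 [  0.       0.       1.    ]]
wrist tool_from_camera [[  -0.0003   -0.954    -0.2997  -77.5404]
 [   0.0007    0.2997   -0.954  -145.3212]
 [   1.       -0.0005    0.0005    0.4299]
 [   0.        0.        0.        1.    ]]
```

View pics/scene0.png

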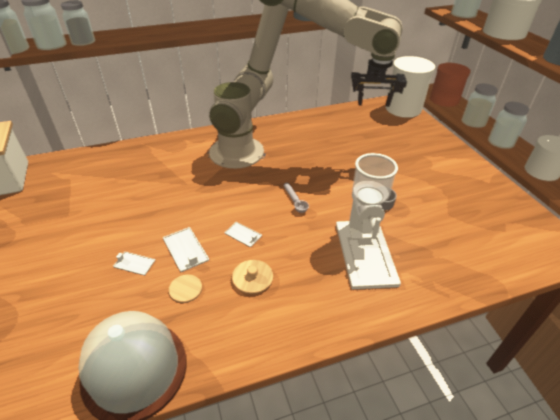

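View pics/top0.png

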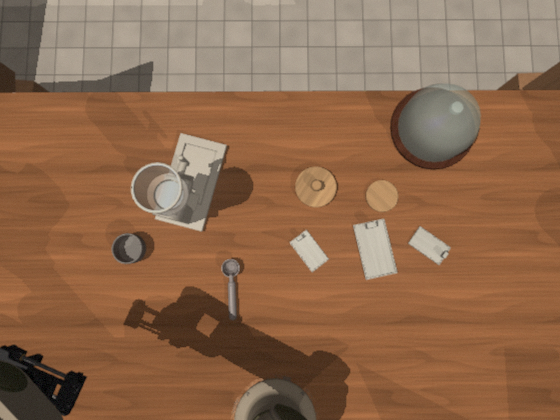

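The scene picture shows the dispenser at about (368,230), trays at (134,263), (186,250) and (243,234), the lid at (252,275) with its knob, and the coaster at (186,288). In the top view there are three trays, at (309,250), (375,249) and (429,245). The middle one is the largest and is the one needed. The lid with the knob is at (316,186), and the plain disc at (382,196) is the coaster. I'll confirm both in enlarged crops.

Run:
```python
import cv2
a=cv2.imread('pics/top0.png')
cv2.imwrite('pics/c1.png',cv2.resize(a[165:285,290:450],None,fx=5,fy=5,interpolation=cv2.INTER_CUBIC))
cv2.imwrite('pics/c2.png',cv2.resize(a[125:245,100:260],None,fx=5,fy=5,interpolation=cv2.INTER_CUBIC))
```

```text
(no output)
```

View pics/c1.png

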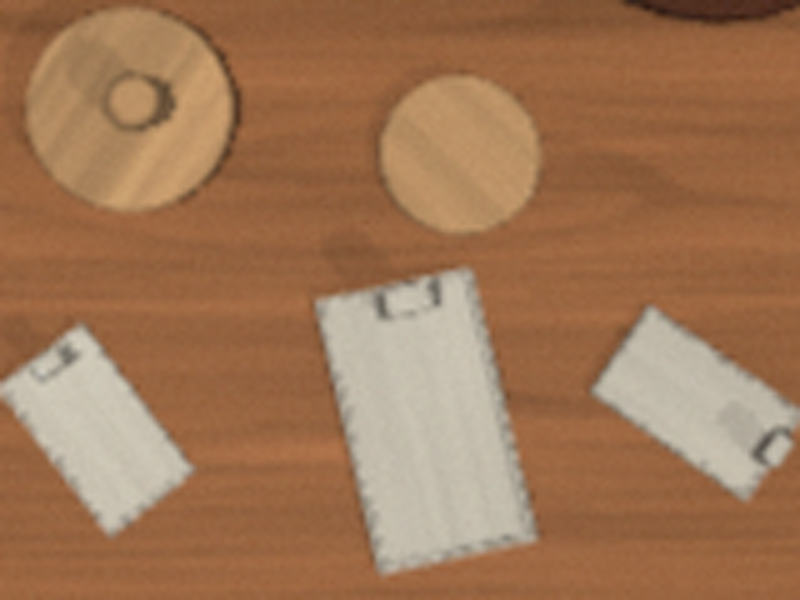

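View pics/c2.png

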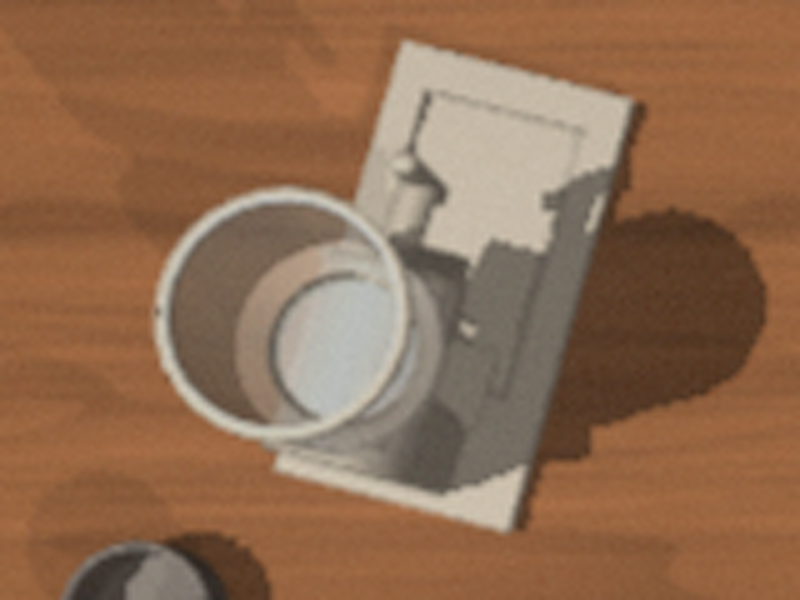

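c1 shows the largest tray with corners (316,300), (468,268), (537,540) and (382,573), and its pull at (409,298), at the front-left end. It measures 155 by 280 px, against about 95 by 180 for the other two. The lid's knob top is at (133,101) and its disc centre at (131,109). c2 shows the foot corners (403,40), (635,97), (513,530) and (275,467), the pocket's front corners (428,92) and (583,132), and the rim centre at (284,313).

```bash
cat > h.py <<'E'
import numpy as np
from cell import monitor,cams
from scipy.spatial.transform import Rotation as R
np.set_printoptions(precision=4,suppress=True)
def rot(q): return R.from_quat([q[1],q[2],q[3],q[0]])
def ray2plane(name,uv,z,st=None):
    c=cams.get_calibration(name);K=c['intrinsics'];u=np.atleast_2d(uv).astype(float)
    d=np.c_[(u[:,0]-K[0,2])/K[0,0],(u[:,1]-K[1,2])/K[1,1]]
    if name=='wrist':
        r=np.linalg.norm(d,axis=1,keepdims=True);s=np.sin(r)*d/np.maximum(r,1e-9)
        d=np.c_[s[:,0],-s[:,1],-np.cos(r[:,0])]
        T=np.eye(4);T[:3,:3]=rot(st['ee_rot']).as_matrix();T[:3,3]=st['tool_pos'];T=T@c['tool_from_camera']
    else: d=np.c_[d[:,0],-d[:,1],-np.ones(len(d))];T=c['cam_to_world']
    D=d@T[:3,:3].T;o=T[:3,3];return o+D*((z-o[2])/D[:,2])[:,None]
def project(name,P,st=None):
    c=cams.get_calibration(name);K=c['intrinsics'];P=np.atleast_2d(P).astype(float)
    if name=='wrist':
        T=np.eye(4);T[:3,:3]=rot(st['ee_rot']).as_matrix();T[:3,3]=st['tool_pos'];T=T@c['tool_from_camera']
    else: T=c['cam_to_world']
    p=(P-T[:3,3])@T[:3,:3];p=p*[1,-1,-1]
    if name=='wrist':
        r=np.linalg.norm(p[:,:2],axis=1,keepdims=True);d=p[:,:2]/np.maximum(r,1e-9)*np.arctan2(r,p[:,2:])
    else: d=p[:,:2]/p[:,2:]
    return d*[K[0,0],K[1,1]]+[K[0,2],K[1,2]]
def cu(p,ox,oy,f=5): p=np.atleast_2d(p).astype(float); return (p+.5)/f-.5+[ox,oy]
def delta(pos,M):  # scaled shift, turn from the state's pose to pos, rotation matrix M
    s=monitor.read_state();r=rot(s['ee_rot'])
    return r.inv().apply(np.array(pos)-s['tool_pos'])/200,(r.inv()*R.from_matrix(M)).as_rotvec()/np.pi
E
python3 - <<'E'
from h import *
t=ray2plane('top',cu([(316,300),(468,268),(537,540),(382,573)],290,165),7)
print('tray',t,t.mean(0),np.linalg.norm(np.diff(t,axis=0),axis=1))
f=(t[0]+t[1])/2-(t[2]+t[3])/2;print('yaw front',np.degrees(np.arctan2(f[1],f[0])))
print('lid disc',ray2plane('top',cu((131,109),290,165),18),'knob',ray2plane('top',cu((133,101),290,165),46))
g=ray2plane('top',cu([(403,40),(635,97),(513,530),(275,467)],100,125),16)
print('foot',g,g.mean(0),np.linalg.norm(np.diff(g,axis=0),axis=1))
for a,b in ((0,3),(1,2)):
  f=g[a]-g[b];print('front dir',np.degrees(np.arctan2(f[1],f[0])))
f=g[0]-g[1];print(np.degrees(np.arctan2(f[1],f[0]))-90)
print('pocket front',ray2plane('top',cu([(428,92),(583,132)],100,125),16))
print('rim',ray2plane('top',cu([(284,313)],100,125),295))
s=monitor.read_state();print(rot(s['ee_rot']).as_matrix(),s['q'])
E
```

```text
tray [[ 540.5822 -229.3514    7.    ]
 [ 558.6923 -318.1944    7.    ]
 [ 402.1408 -352.3905    7.    ]
 [ 384.0473 -263.0332    7.    ]] [ 471.3657 -290.7424    7.    ] [ 90.6699 160.2428  91.1707]
yaw front 12.232542850860657
lid disc [[ 651.4684 -122.8318   18.    ]] knob [[ 651.3366 -121.4813   46.    ]]
foot [[814.576  274.1558  16.    ]
 [779.4422 137.1968  16.    ]
 [525.1944 205.058   16.    ]
 [562.292  342.4933  16.    ]] [670.3762 239.726   16.    ] [141.3937 263.1485 142.3541]
front dir -15.156290977102367
front dir -14.944419690075632
-14.38770070523816
pocket front [[783.0838 258.8204  16.    ]
 [758.5633 167.509   16.    ]]
rim [[604.9456 257.8081 295.    ]]
[[ 0.9203 -0.0006  0.3911]
 [-0.3911 -0.0008  0.9203]
 [-0.0002 -1.     -0.0009]] [ 0.9455  0.3133  1.4982  0.      1.331  -0.2234]
```

send_rows:
  moves:
    - [[1,0.9,-0.1,-0.85,0,0,0],[1,0.9,-0.1,-0.85,0,0,0],[1,0.9,-0.1,-0.85,0,0,0],[1,0.9,-0.1,-0.85,0,0,0],[1,0.9,-0.1,-0.85,0,0,0],[1,0.9,-0.1,-0.85,0,0,0]]

```text
t: 0.75
tool_pos: [306.5, 252.6, 259.2]
ee_rot: [-0.692, 0.692, -0.143, 0.144]
ft_force: [-0.3, 0.3, 0.8]
gripper_width: 88.2
```

send_rows:
  moves:
    - [[1,0.9,0,-0.85,0,0,0],[1,0.9,0,-0.85,0,0,0],[1,0.9,0,-0.85,0,0,0],[1,0.9,0,-0.85,0,0,0],[1,0.9,0,-0.85,0,0,0],[1,0.9,0,-0.85,0,0,0]]

```text
t: 1.35
tool_pos: [405.2, 26.1, 258.3]
ee_rot: [-0.692, 0.693, -0.143, 0.143]
ft_force: [-0.7, 0.6, 0.6]
gripper_width: 88.3
```

send_rows:
  moves:
    - [[1,0.8,0,-0.8,0,0.1,0],[1,0.8,0,-0.8,0,0.2,0],[1,0.8,0,-0.8,0,0.3,0],[1,0.8,0,-0.8,0,0.3,0],[1,0.8,0,-0.8,0,0.3,0],[1,0.8,0,-0.8,0,0.3,0],[1,0.8,0,-0.8,0,0.3,0]]

```text
t: 2.05
tool_pos: [488.9, -179.6, 258.0]
ee_rot: [0.552, -0.552, 0.442, -0.441]
ft_force: [-0.7, 0.5, -0.2]
gripper_width: 88.7
```

Run:
```python
from h import *
s=monitor.read_state();print(s['t'],s['q'],s['tool_pos'],rot(s['ee_rot']).as_matrix(),s['dq'])
```

```text
2.05 [-0.5775  0.2907  1.4767  0.0004  1.3755 -0.7993] [ 488.9206 -179.6298  258.0061] [[ 0.22   -0.0009  0.9755]
 [-0.9755  0.0011  0.22  ]
 [-0.0012 -1.     -0.0007]] [ 0.0171 -0.0159  0.0099 -0.0003 -0.0001  0.3391]
```

send_rows:
  moves:
    - [[0,0,0,0,0,0,0.045],[0,0,0,0,0,0,0.09],[0,0,0,0,0,0,0.135],[0,0,0,0,0,0,0.135]]

```text
t: 2.45
tool_pos: [488.6, -180.7, 256.8]
ee_rot: [0.633, -0.447, 0.549, -0.313]
ft_force: [-0.9, -0.9, -0.3]
gripper_width: 58.1
```

Run:
```python
from h import *
s=monitor.read_state();print(s['t'],s['q'],s['tool_pos'],rot(s['ee_rot']).as_matrix(),s['dq'])
```

```text
2.45 [-0.7022  0.4477  1.3166  0.2531  1.7243 -0.932 ] [ 488.6475 -180.7431  256.8099] [[ 0.202  -0.0951  0.9748]
 [-0.8868  0.4047  0.2232]
 [-0.4157 -0.9095 -0.0026]] [ 0.0434 -0.0671  0.0466 -0.0688 -0.1027  0.0246]
```

```bash
cat >> h.py <<'E'
data=[([0.9455,0.3133,1.4982,0.,1.331,-0.2234],[205.19,482.98,238.16]),
([-0.5775,0.2907,1.4767,0.0004,1.3755,-0.7993],[488.92,-179.63,258.0]),
([-0.7022,0.4477,1.3166,0.2531,1.7243,-0.932],[488.65,-180.74,256.81])]
E
python3 - <<'E'
from h import *
import itertools
M=np.array([[.202,-.0951,.9748],[-.8868,.4047,.2232],[-.4157,-.9095,-.0026]])
q=data[2][0]; q0=data[1][0]; M0=np.array([[.22,-.0009,.9755],[-.9755,.0011,.22],[-.0012,-1,-.0007]])
E=R.from_euler
res=[]
for a4,s4,a5,s5,a6,s6 in itertools.product('xyz',(1,-1),'xyz',(1,-1),'xyz',(1,-1)):
    f=lambda q:(E('z',q[0])*E('y',q[1]+q[2])*E(a4,s4*q[3])*E(a5,s5*q[4])*E(a6,s6*q[5])).as_matrix()
    A=f(q0).T@M0; e=np.linalg.norm(f(q)@A-M); res.append((e,a4,s4,a5,s5,a6,s6,A.round(2).tolist()))
res.sort(key=lambda r:r[0])
for r in res[:5]: print(r)
E
```

```text
(np.float64(0.00028980609842391825), 'z', 1, 'y', 1, 'z', 1, [[-0.0, 0.0, -1.0], [-1.0, 0.0, 0.0], [-0.0, 1.0, 0.0]])
(np.float64(0.23104994880366203), 'y', 1, 'z', 1, 'y', -1, [[-1.0, -0.01, -0.02], [0.0, -0.96, 0.27], [-0.02, 0.27, 0.96]])
(np.float64(0.2508576575557844), 'x', -1, 'y', 1, 'x', 1, [[-0.72, 0.0, -0.7], [-0.49, -0.72, 0.5], [-0.5, 0.7, 0.51]])
(np.float64(0.2622770326942335), 'x', -1, 'z', 1, 'x', -1, [[-0.71, 0.19, 0.68], [0.5, -0.53, 0.68], [0.49, 0.83, 0.28]])
(np.float64(0.26251130931308964), 'y', 1, 'x', -1, 'y', 1, [[-0.49, 0.71, 0.5], [-0.83, -0.19, -0.53], [-0.28, -0.68, 0.68]])
```

```bash
cat >> h.py <<'E'
E_=R.from_euler
A_=np.array([[0,0,-1],[-1,0,0],[0,1,0]])
def fk(q,P):
    b,d1,L1,L2,L3,c,e=P
    r2=E_('z',q[0])*E_('y',q[1]);r3=r2*E_('y',q[2]);r4=r3*E_('z',q[3]);r5=r4*E_('y',q[4]);r6=r5*E_('z',q[5])
    elb=E_('z',q[0]).apply([0,b,d1])+r2.apply([0,0,L1]); wr=elb+r3.apply([e,0,L2])+r4.apply([0,c,0])
    return wr+r5.apply([0,0,L3]),r6.as_matrix()@A_,elb,wr
E
python3 - <<'E'
from h import *
from scipy.optimize import least_squares
for free in ([0,1,2,3,4],[1,2,3,4,5],[0,1,2,3,4,5,6]):
    x0=np.array([0.,200,400,400,230,0,0])
    def full(x): P=np.zeros(7);P[free]=x;return P
    f=lambda x:np.concatenate([fk(q,full(x))[0]-p for q,p in data]+[1e-3*(x-x0[free])])
    r=least_squares(f,x0[free]);print(full(r.x),r.fun[:9])
E
```

```text
[116.4719 159.2621 439.1721 388.8478 246.0281   0.       0.    ] [ 0.5175  0.9415  0.1722 -0.5755  0.5555  0.0229 -0.3828 -0.0466 -0.1951]
[  0.      49.998  579.4486 342.5692 288.3889 112.8653   0.    ] [ 2.4175 -2.5882 -6.9725 -6.9149  0.4014 -8.1267  6.7706 -1.8019 15.0993]
[115.9467 203.2653 438.4795 397.9654 247.764    0.3859  40.7055] [ 0.0077 -0.0026  0.075   0.0105  0.0082 -0.0757 -0.0058 -0.0015  0.0006]
```

```bash
cat >> h.py <<'E'
from scipy.optimize import least_squares
PA=[116.47,159.26,439.17,388.85,246.03,0,0];PB=[115.95,203.27,438.48,397.97,247.76,.39,40.7]
LO=np.array([-2.94,-.97,.19,-1.23,.02,-2.88]);HI=np.array([2.94,2.17,2.56,4.37,3.11,2.88])
def ik(pos,M,P=PB,q0=None):
    q0=monitor.read_state()['q'] if q0 is None else q0
    def f(q):
        p,m,_,_=fk(q,P);return np.r_[(p-pos)/100,(R.from_matrix(m.T@M)).as_rotvec()]
    r=least_squares(f,np.clip(q0,LO+.01,HI-.01),bounds=(LO,HI));return r.x,np.linalg.norm(r.fun),fk(r.x,P)[3],fk(r.x,P)[2]
# dispenser frame
DO=np.array([625.5,251.8,0.]);a=np.radians(165);DX=np.array([np.cos(a),np.sin(a),0]);DY=np.array([-DX[1],DX[0],0]);Z=np.array([0,0,1.])
def D(x,y,z): return DO+x*DX+y*DY+z*Z
def tilt(xax,phi): # jaw along -xax, pointing -y of that frame tilted phi from down
    yax=np.cross(Z,xax);y=-np.sin(phi)*yax-np.cos(phi)*Z;z=-xax;return np.c_[np.cross(y,z),y,z]
a=np.radians(192.2);TX=np.array([np.cos(a),np.sin(a),0]);TM=np.array([471.4,-290.7,3.5])
TP=TM-69*TX
E
python3 - <<'E'
from h import *
print('pull',TP)
for P in (PA,PB):
  for ph in (45,60):
    ph=np.radians(ph)
    for n,g,xa in (('pick',TP+[0,0,24],TX),('hi',TP+[0,0,150],TX),('front',D(-185,4,47),DX),('fronthi',D(-185,4,120),DX),('seat',D(-139,4,37),DX)):
        M=tilt(xa,ph);q,e,w,el=ik(g+19*M[:,1],M,P);print(n,round(np.degrees(ph)),q,'err %.3f'%e,'wr',w.round())
M=np.c_[-DY,-Z,0*Z];
for n,pos,zax,pt in (('lid',[651.4,-122,20.],DY,0),('lidon',D(20,0,305),DY,0),('wing',D(-83,0,150),DY,0),('wing20',D(-83,0,150),DY,20),('winghi',D(-83,0,230),DY,20)):
    t=np.radians(pt);y=-np.sin(t)*DY-np.cos(t)*Z
    for s in (1,-1):
        z=s*np.cross(y,DX)
        M=np.c_[np.cross(y,z),y,z];q,e,w,el=ik(np.array(pos),M);print(n,s,q,'err %.3f'%e,w.round())
E
```

```text
pull [ 538.8417 -276.1186    3.5   ]
pick 45 [-0.8103  1.0233  1.0873  0.3818  1.7259 -1.1018] err 0.000 wr [ 573. -433.  188.]
hi 45 [-0.8103  0.8847  1.0092  0.4036  1.9262 -1.0162] err 0.000 wr [ 573. -433.  314.]
front 45 [-0.0943  1.1118  0.8447  0.8514  1.1861 -0.17  ] err 0.000 wr [762.  45. 208.]
fronthi 45 [-0.0943  1.0393  0.7951  0.8189  1.2681 -0.0738] err 0.000 wr [762.  45. 281.]
seat 45 [-0.0834  1.014   1.0786  0.9015  1.0915 -0.2782] err 0.000 wr [717.  57. 198.]
pick 60 [-0.8357  1.1521  0.9494  0.4893  1.9761 -1.0837] err 0.000 wr [ 580. -468.  141.]
hi 60 [-0.8357  1.0011  0.9081  0.5398  2.1436 -0.9766] err 0.000 wr [ 580. -468.  267.]
front 60 [-0.142   1.1417  0.9146  1.1412  1.2399 -0.3805] err 0.000 wr [752.  10. 161.]
fronthi 60 [-0.142   1.0533  0.8941  1.11    1.2868 -0.2774] err 0.000 wr [752.  10. 234.]
seat 60 [-0.1341  1.0542  1.1357  1.1907  1.181  -0.5089] err 0.000 wr [708.  22. 151.]
pick 45 [-0.8109  1.057   1.0234  0.3833  1.7541 -1.0909] err 0.000 wr [ 573. -434.  189.]
hi 45 [-0.8109  0.8991  0.984   0.4047  1.9363 -1.0123] err 0.000 wr [ 573. 
[... 863 characters left out ...]
 1.471 ] err 0.000 [ 651. -122.  268.]
lidon 1 [ 0.2233  0.6016  0.8972  0.      1.6427 -1.0857] err 0.000 [606. 257. 553.]
lidon -1 [0.2233 0.6016 0.8972 0.     1.6427 2.0559] err 0.000 [606. 257. 553.]
wing 1 [ 0.1581  0.8922  0.78    0.      1.4694 -1.1509] err 0.000 [706. 230. 398.]
wing -1 [0.1581 0.8922 0.78   0.     1.4694 1.9907] err 0.000 [706. 230. 398.]
wing20 1 [ 0.0468  0.7896  1.0085  0.3502  1.2525 -1.3576] err 0.000 [684. 148. 383.]
wing20 -1 [0.0468 0.7896 1.0085 0.3502 1.2525 1.784 ] err 0.000 [684. 148. 383.]
winghi 1 [ 0.0468  0.7385  0.8932  0.3365  1.4093 -1.2999] err 0.000 [684. 148. 463.]
winghi -1 [0.0468 0.7385 0.8932 0.3365 1.4093 1.8417] err 0.000 [684. 148. 463.]
```

Run:
```python
from h import *
ph=np.radians(55);M=tilt(TX,ph)
d,t=delta(TP+[0,0,100]+7*np.cross(Z,TX)+19*M[:,1],M);print(d,t)
print('down 75.5->28 in new tool axes', M.T@[0,0,-75.5]/200, M.T@Z)
```

```text
[0.776  0.5477 0.1409] [0.0032 0.0025 0.1691]
down 75.5->28 in new tool axes [0.3092 0.2165 0.    ] [-0.8192 -0.5736  0.    ]
```

send_rows:
  moves:
    - [[0.1,0.776,0.548,0.141,0.003,0.002,0.045],[0.1,0.776,0.548,0.141,0.003,0.002,0.09],[0.1,0.776,0.548,0.141,0.003,0.002,0.135],[0.1,0.776,0.548,0.141,0.003,0.002,0.169],[0.1,0.776,0.548,0.141,0.003,0.002,0.169],[0.1,0.776,0.548,0.141,0.003,0.002,0.169],[0.1,0.776,0.548,0.141,0.003,0.002,0.169]]

```text
t: 3.15
tool_pos: [538.9, -267.2, 99.3]
ee_rot: [0.695, -0.288, 0.643, -0.143]
ft_force: [0.6, 0.6, 1.2]
gripper_width: 48.4
```

Run:
```python
from h import *
import cv2
ph=np.radians(55);M=tilt(TX,ph)
print(delta(TP+[0,0,24.5]+7*np.cross(Z,TX)+19*M[:,1],M))
s=monitor.read_state();im=cams.camera('wrist')[:,:,::-1].copy()
P=np.array([TP-TX*i+np.cross(Z,TX)*j+[0,0,32.5] for i,j in ((8,13),(8,-13),(-8,-13),(-8,13))])
for u in project('wrist',P,s): cv2.circle(im,tuple(int(round(v)) for v in u),2,(0,0,255),1)
cv2.imwrite('pics/w1.png',im)
```

```text
(array([ 0.3339,  0.2395, -0.0122]), array([0.0001, 0.0026, 0.0042]))
```

View pics/w1.png

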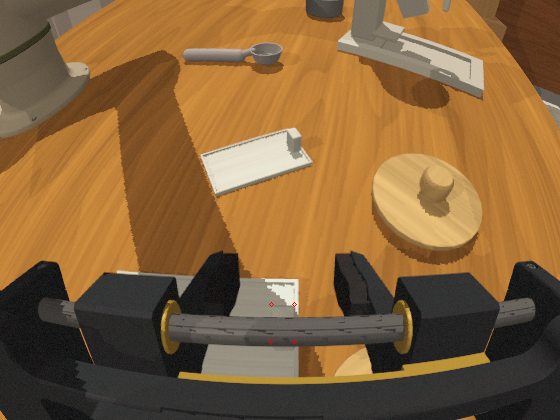

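The wrist view shows the large tray's far corner at (298,280), and the predicted pull (271–295, 304–341) lies midway between the fingers at 238 and 335. I'll descend.

send_rows:
  moves:
    - [[0.1,0.1,0.07,0,0,0,0],[0.1,0.2,0.14,0,0,0,0],[0.1,0.309,0.217,0,0,0,0],[0.1,0.309,0.217,0,0,0,0],[0.1,0.309,0.217,0,0,0,0]]

```text
t: 3.7
tool_pos: [538.7, -268.3, 22.9]
ee_rot: [0.695, -0.287, 0.644, -0.142]
ft_force: [0.5, 0.8, 0.5]
gripper_width: 48.6
```

Run:
```python
from h import *
ph=np.radians(55);M=tilt(TX,ph)
print(delta(TP+[0,0,24.5]+7*np.cross(Z,TX)+19*M[:,1],M))
```

```text
(array([ 0.0211,  0.0206, -0.0078]), array([-0.0001,  0.0022,  0.003 ]))
```

send_rows:
  moves:
    - [[0.1,0.021,0.018,-0.008,0,0.002,0.003],[0.1,0.021,0.018,-0.008,0,0.002,0.003],[-1,0.021,0.018,-0.008,0,0.002,0.003],[-1,0.021,0.018,-0.008,0,0.002,0.003],[-1,0.021,0.018,-0.008,0,0.002,0.003],[-1,0.021,0.018,-0.008,0,0.002,0.003],[-1,0.021,0.018,-0.008,0,0.002,0.003]]
  newtons: 25

```text
t: 4.4
tool_pos: [536.3, -267.9, 14.1]
ee_rot: [0.693, -0.282, 0.649, -0.138]
ft_force: [0.4, 0.4, 0.8]
gripper_width: 15.7
```

Run:
```python
from h import *
ph=np.radians(55);M=tilt(TX,ph)
print(delta(TP+[0,0,24.5]+7*np.cross(Z,TX)+19*M[:,1],M))
s=monitor.read_state();print(s['q'],rot(s['ee_rot']).as_matrix())
```

```text
(array([-0.0123, -0.0084,  0.0037]), array([ 0.0001, -0.0005, -0.0014]))
[-0.8353  1.1601  0.8996  0.4551  1.9402 -1.0772] [[ 0.1188 -0.1738  0.9776]
 [-0.5574  0.8031  0.2106]
 [-0.8217 -0.5699 -0.0014]]
```

```bash
cat >> h.py <<'E'
G=np.array([536.3,-267.9,14.1]);OY=(G-TP)@np.cross(Z,TX);OZ=14.1;PH=np.radians(55.2)
def tcp_for(x,y,under): return D(x,y+OY,under+OZ),tilt(DX,PH)   # pull at dispenser x,y, underside z
def steps(wps): # chain of (pos,M): shift/turn of each from the former
    s=monitor.read_state();p=np.array(s['tool_pos']);r=rot(s['ee_rot'])
    for q,M in wps:
        R2=R.from_matrix(M);print(r.inv().apply(np.array(q)-p)/200,(r.inv()*R2).as_rotvec()/np.pi);p,r=np.array(q),R2
E
python3 - <<'E'
from h import *
print(OY)
s=monitor.read_state();p=np.array(s['tool_pos']);M0=rot(s['ee_rot']).as_matrix()
p1=p+[0,0,75];T,M=tcp_for(-185,140,60)
mid=R.from_matrix(M0)*R.from_rotvec((R.from_matrix(M0.T@M)).as_rotvec()/2)
print(T)
pm=(p1+T)/2
w=[(p1,M0),(pm,mid.as_matrix()),(T,M),(tcp_for(-185,0,40)[0],M)]
steps(w)
for a,b in w: print(ik(a,b)[1],a)
E
```

```text
-8.570103099768286
[770.1797  76.9669  74.1   ]
[-0.3081 -0.2137 -0.0005] [-0.  0.  0.]
[-0.3802  0.6122  0.7532] [ 0.0621  0.0428 -0.0001]
[-0.4694  0.7411  0.5632] [ 0.0621  0.0428 -0.0001]
[-0.3174  0.6319  0.    ] [0. 0. 0.]
1.9756561589414843e-14 [ 536.2992 -267.924    89.117 ]
2.5601882723251752e-15 [653.2395 -95.4785  81.6085]
1.2242818221834383e-15 [770.1797  76.9669  74.1   ]
8.009430390717901e-14 [806.4144 212.1966  54.1   ]
```

send_rows:
  moves:
    - [[-1,-0.05,-0.035,0,0,0,0],[-1,-0.15,-0.105,0,0,0,0],[-1,-0.25,-0.175,0,0,0,0],[-1,-0.31,-0.214,0,0,0,0],[-1,-0.31,-0.214,0,0,0,0]]

```text
t: 4.9
tool_pos: [536.7, -268.2, 91.3]
ee_rot: [0.693, -0.282, 0.648, -0.14]
ft_force: [0.0, 0.7, -1.2]
gripper_width: 15.8
```

send_rows:
  moves:
    - [[-1,-0.05,0.08,0.1,0.008,0.006,0],[-1,-0.12,0.18,0.23,0.018,0.012,0],[-1,-0.2,0.32,0.4,0.032,0.022,0],[-1,-0.28,0.45,0.55,0.045,0.031,0],[-1,-0.35,0.56,0.69,0.056,0.039,0],[-1,-0.38,0.612,0.753,0.062,0.043,0],[-1,-0.38,0.612,0.753,0.062,0.043,0]]

```text
t: 5.6
tool_pos: [653.0, -92.9, 80.4]
ee_rot: [0.671, -0.204, 0.679, -0.218]
ft_force: [-0.1, -0.2, -1.8]
gripper_width: 15.6
```

send_rows:
  moves:
    - [[-1,-0.06,0.1,0.08,0.008,0.006,0],[-1,-0.15,0.24,0.18,0.02,0.014,0],[-1,-0.25,0.4,0.3,0.033,0.023,0],[-1,-0.35,0.55,0.42,0.046,0.032,0],[-1,-0.43,0.68,0.52,0.057,0.039,0],[-1,-0.469,0.741,0.563,0.062,0.043,0],[-1,-0.469,0.741,0.563,0.062,0.043,0],[-1,-0.469,0.741,0.563,0.062,0.043,0]]

```text
t: 6.4
tool_pos: [769.6, 75.2, 73.5]
ee_rot: [0.641, -0.122, 0.697, -0.298]
ft_force: [-0.3, -0.5, -0.7]
gripper_width: 15.7
```

Run:
```python
from h import *
import cv2
s=monitor.read_state();print(s['t'],s['tool_pos'],s['gripper_width'])
steps([tcp_for(-185,140,60),tcp_for(-185,0,40)])
for n in ('wrist','top'):
  im=cams.camera(n)[:,:,::-1].copy();cv2.imwrite(f'pics/{n}2.png',im)
t=cv2.imread('pics/top2.png')[110:245,110:320];w=cv2.imread('pics/wrist2.png')
cv2.imwrite('pics/v2.png',np.vstack([cv2.resize(w[:260],(560,260)),cv2.resize(t,(525,338),interpolation=cv2.INTER_CUBIC).copy() if 0 else cv2.copyMakeBorder(cv2.resize(t,(525,338),interpolation=cv2.INTER_CUBIC),0,0,0,35,cv2.BORDER_CONSTANT)]))
```

```text
6.4 [769.5827  75.2093  73.4783] 15.687868464117978
[-0.0078  0.0058  0.0006] [ 0.0004 -0.0006  0.0002]
[-0.3174  0.6319  0.    ] [0. 0. 0.]
```

View pics/v2.png

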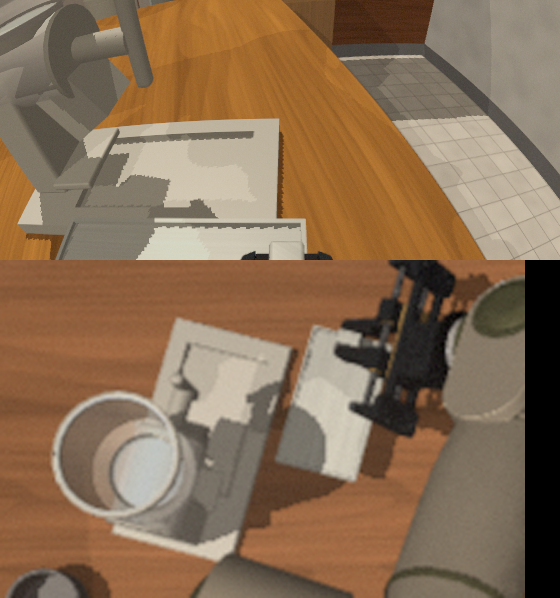

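The tray is held parallel to the dispenser: the wrist half shows foot and tray edges parallel, and in the top half the tray's left edge runs from about (312,325) to (277,462). Next I'll move it sideways over the front of the pocket.

send_rows:
  moves:
    - [[-1,-0.04,0.08,0,0,0,0],[-1,-0.1,0.2,0,0,0,0],[-1,-0.18,0.34,0,0,0,0],[-1,-0.25,0.48,0,0,0,0],[-1,-0.3,0.59,0,0,0,0],[-1,-0.325,0.638,0,0,0,0],[-1,-0.325,0.638,0,0,0,0],[-1,-0.325,0.638,0,0,0,0]]

```text
t: 7.3
tool_pos: [806.9, 213.0, 54.7]
ee_rot: [0.641, -0.121, 0.697, -0.298]
ft_force: [-0.1, 0.9, -1.4]
gripper_width: 15.8
```

Run:
```python
from h import *
import cv2
s=monitor.read_state();print(s['t'],s['tool_pos'])
steps([tcp_for(-185,0,40),tcp_for(-185,0,19.5),tcp_for(-139,0,19.5),tcp_for(-139,0,9)])
for n in ('wrist','top','scene'):
  im=cams.camera(n)[:,:,::-1].copy();cv2.imwrite(f'pics/{n}3.png',im)
t=cv2.imread('pics/top3.png')[105:240,110:300];w=cv2.imread('pics/wrist3.png');sc=cv2.imread('pics/scene3.png')[185:305,315:425]
f=lambda a,s:cv2.resize(a,s,interpolation=cv2.INTER_CUBIC)
cv2.imwrite('pics/v3.png',np.vstack([np.hstack([f(t,(422,300)),f(sc,(378,300))]),cv2.copyMakeBorder(w[:300],0,0,0,240,cv2.BORDER_CONSTANT)]))
```

```text
7.3 [806.8602 212.9965  54.6957]
[ 0.005  -0.0019 -0.0011] [ 0.0001 -0.0006 -0.    ]
[0.0842 0.0585 0.    ] [0. 0. 0.]
[-0.    0.   -0.23] [0. 0. 0.]
[0.0431 0.03   0.    ] [0. 0. 0.]
```

View pics/v3.png

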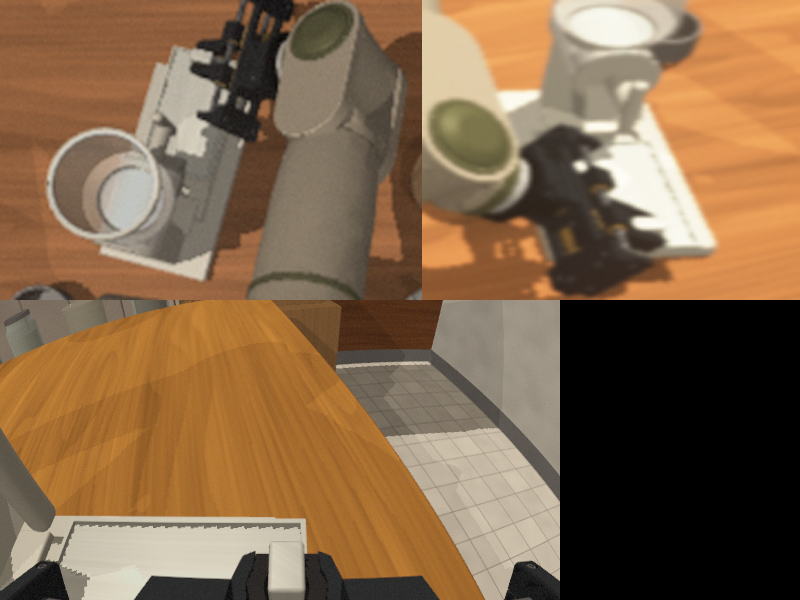

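The tray is above the foot's front end, wrist row ~518, and square with it. I'll lower it to slide height and slide it in slowly.

send_rows:
  moves:
    - [[-1,0.03,0.02,0,0,0,0],[-1,0.06,0.04,0,0,0,0],[-1,0.088,0.057,0,0,0,0],[-1,0.088,0.057,0,0,0,0],[-1,0.088,0.057,0,0,0,0]]

```text
t: 7.95
tool_pos: [806.5, 213.4, 33.4]
ee_rot: [0.641, -0.122, 0.697, -0.297]
ft_force: [0.4, 0.5, -1.2]
gripper_width: 15.8
```

send_rows:
  moves:
    - [[-1,0,0,-0.02,0,0,0],[-1,0,0,-0.045,0,0,0],[-1,0,0,-0.07,0,0,0],[-1,0,0,-0.095,0,0,0],[-1,0,0,-0.12,0,0,0],[-1,0,0,-0.12,0,0,0],[-1,0,0,-0.12,0,0,0]]

```text
t: 8.65
tool_pos: [783.4, 219.6, 33.9]
ee_rot: [0.641, -0.122, 0.697, -0.297]
ft_force: [0.2, -0.4, -1.1]
gripper_width: 16.0
```

Run:
```python
from h import *
s=monitor.read_state();print(s['t'],s['tool_pos'],s['ft_force'],s['gripper_width'])
p=np.array(s['tool_pos'])-DO;print('disp frame TCP',p@DX,p@DY-OY,p[2]-OZ)
steps([tcp_for(-139,0,19.5),tcp_for(-139,0,9)])
```

```text
8.65 [783.3941 219.5925  33.8504] [ 0.1651 -0.4134 -1.1308] 16.039641289799757
disp frame TCP -160.84995019623426 -1.185843374827039 19.75037282495368
[ 0.0046 -0.0041 -0.1092] [ 0.0002 -0.0004 -0.0001]
[0.0431 0.03   0.    ] [0. 0. 0.]
```

send_rows:
  moves:
    - [[-1,0.004,-0.004,-0.02,0,0,0],[-1,0.004,-0.004,-0.04,0,0,0],[-1,0.004,-0.004,-0.065,0,0,0],[-1,0.004,-0.004,-0.09,0,0,0],[-1,0.004,-0.004,-0.109,0,0,0],[-1,0.004,-0.004,-0.109,0,0,0],[-1,0.004,-0.004,-0.109,0,0,0]]

```text
t: 9.35
tool_pos: [762.1, 224.2, 33.7]
ee_rot: [0.641, -0.122, 0.697, -0.297]
ft_force: [-0.6, 0.3, -1.6]
gripper_width: 15.7
```

Run:
```python
from h import *
import cv2
s=monitor.read_state();print(s['t'],s['tool_pos'],s['ft_force'],s['gripper_width'])
p=np.array(s['tool_pos'])-DO;print('disp frame TCP',p@DX,p@DY-OY,p[2]-OZ)
steps([tcp_for(-139,0,19.5),tcp_for(-139,0,9)])
im=cams.camera('wrist')[:,:,::-1].copy();cv2.imwrite('pics/wrist4.png',im)
cv2.imwrite('pics/v4.png',cv2.resize(im[170:400,0:340],(800,541),interpolation=cv2.INTER_CUBIC))
```

```text
9.35 [762.0878 224.1921  33.6939] [-0.6037  0.3115 -1.5804] 15.69567257715803
disp frame TCP -139.0790836473432 -0.11425689181477594 19.59387024252066
[ 0.0007 -0.0002 -0.0004] [ 0.0002 -0.0004 -0.0001]
[0.0431 0.03   0.    ] [0. 0. 0.]
```

View pics/v4.png

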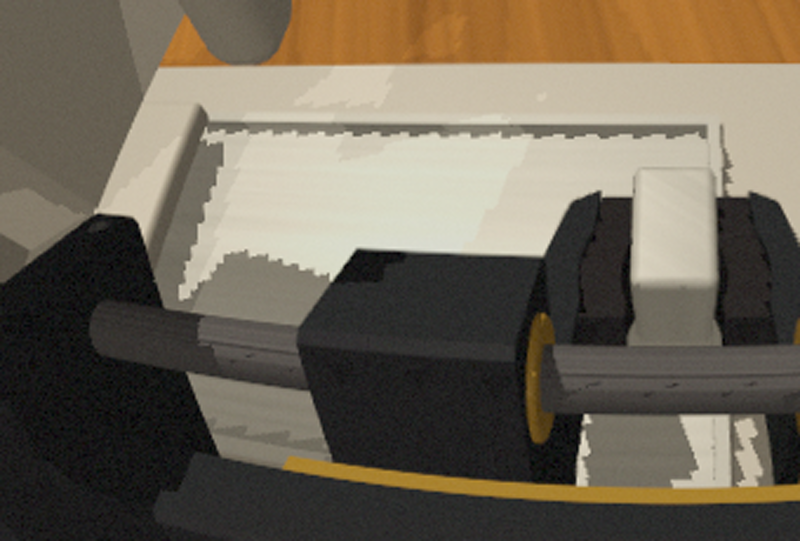

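The crop shows the tray's rear end under the toe at (180,170), its far edge at row ~120 and its front edge at col ~722, with the pull gripped at (675,230). Now I'll lower it into the pocket and watch the force.

send_rows:
  moves:
    - [[-1,0.012,0.008,0,0,0,0],[-1,0.024,0.016,0,0,0,0],[-1,0.034,0.023,0,0,0,0],[-1,0.043,0.03,0,0,0,0],[-1,0.043,0.03,0,0,0,0],[-1,0.043,0.03,0,0,0,0]]

```text
t: 10.0
tool_pos: [762.2, 224.2, 23.7]
ee_rot: [0.641, -0.121, 0.697, -0.297]
ft_force: [-2.5, -0.9, 3.2]
gripper_width: 15.6
```

Run:
```python
from h import *
s=monitor.read_state();print(s['t'],s['tool_pos'],s['ft_force'],s['gripper_width'])
p=np.array(s['tool_pos'])-DO;print('disp frame TCP',p@DX,p@DY-OY,p[2]-OZ)
steps([tcp_for(-139,0,9)])
```

```text
10.0 [762.1993 224.2245  23.6536] [-2.4693 -0.9227  3.1988] 15.561343907787183
disp frame TCP -139.17846501838565 -0.17443494576406948 9.55355600852627
[ 0.0028  0.0009 -0.0009] [ 0.0002 -0.0003 -0.0003]
```

send_rows:
  moves:
    - [[0,0,0,0,0,0,0],[0,0,0,0,0,0,0],[0,0,0,0,0,0,0],[0,0,-0.1,0,0,0,0],[0,0,-0.25,0,0,0,0],[0,0,-0.45,0,0,0,0],[0,0,-0.5,0,0,0,0],[0,0,-0.5,0,0,0,0]]

```text
t: 10.8
tool_pos: [741.4, 142.8, 81.2]
ee_rot: [0.641, -0.121, 0.697, -0.299]
ft_force: [0.1, -0.1, -0.1]
gripper_width: 44.0
```

Run:
```python
from h import *
import cv2
s=monitor.read_state();print(s['t'],s['tool_pos'],s['ft_force'],s['gripper_width'])
ims=[]
for n in ('wrist','top','scene'):
  im=cams.camera(n)[:,:,::-1].copy();cv2.imwrite(f'pics/{n}5.png',im)
w=cv2.imread('pics/wrist5.png');t=cv2.imread('pics/top5.png')[125:245,120:240]
P=[D(-153,49,16),D(-153,-49,16),D(13,-49,16),D(13,49,16),D(-85,0,185),D(-178,70,16),D(-178,-70,16)]
for u in project('wrist',P,s): cv2.circle(w,tuple(int(round(v)) for v in u),2,(0,0,255),1)
f=lambda a,s:cv2.resize(a,s,interpolation=cv2.INTER_CUBIC)
cv2.imwrite('pics/v5.png',np.hstack([f(w,(520,390)),f(t,(280,280)) if 0 else cv2.copyMakeBorder(f(t,(280,280)),0,110,0,0,cv2.BORDER_CONSTANT)]))
```

```text
10.8 [741.407  142.849   81.2195] [ 0.1366 -0.0603 -0.0676] 44.019810492022046
```

View pics/v5.png

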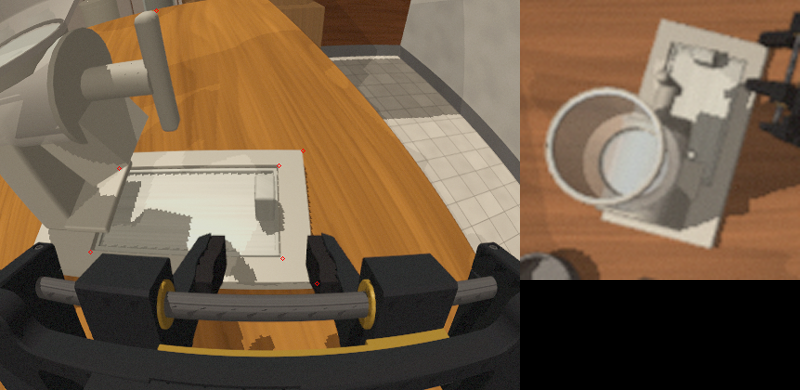

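The tray sits flat in the pocket with an even gap all round: the pocket corners project to (280,166), (282,258) and (120,168), on the pocket's edges. Next is the knob, with open fingers straddling the wing from above and the camera to the front.

```bash
cat >> h.py <<'E'
def wingM(t=20):
    t=np.radians(t);y=-np.sin(t)*DY-np.cos(t)*Z;return np.c_[DX,y,np.cross(DX,y)]
E
python3 - <<'E'
from h import *
M=wingM();s=monitor.read_state();M0=rot(s['ee_rot']).as_matrix()
rv=R.from_matrix(M0.T@M).as_rotvec();print(np.degrees(np.linalg.norm(rv)))
mid=(R.from_matrix(M0)*R.from_rotvec(rv/2)).as_matrix()
w=[(D(-150,75,260),M0),(D(-150,75,290),mid),(D(-150,75,290),M),(D(-86,0,260),M),(D(-86,0,155),M),(D(-86,53,155),M)]
steps(w)
q=s['q']
for a,b in w: q,e,wr,_=ik(a,b,q0=q);print(q,e)
E
```

```text
95.16365635260821
[-0.7365 -0.5266  0.0549] [ 0. -0. -0.]
[-0.1232 -0.0856 -0.0005] [ 0.0769  0.2412 -0.0762]
[0. 0. 0.] [ 0.0769  0.2412 -0.0762]
[ 0.32    0.2692 -0.3011] [0. 0. 0.]
[0.     0.4933 0.1796] [0. 0. 0.]
[ 0.     -0.0906  0.249 ] [0. 0. 0.]
[-0.2466  0.7789  0.9795  0.9731  1.4542 -0.1438] 1.6019353177750295e-13
[-0.1659  0.6818  0.9359  0.6506  1.3487  0.8347] 5.627994035878556e-12
[-0.0794  0.8271  0.5854  0.3444  1.6578  1.7958] 5.491136046437884e-12
[0.0455 0.7355 0.8228 0.3335 1.479  1.8647] 3.3626444550713956e-09
[0.0455 0.7921 0.9907 0.3486 1.2672 1.7882] 1.6831310141756147e-11
[-0.0295  0.7379  1.0885  0.3581  1.2517  1.7005] 1.718860454384764e-15
```

send_rows:
  moves:
    - [[1,-0.18,-0.13,0.014,0,0,0],[1,-0.36,-0.26,0.027,0,0,0],[1,-0.55,-0.4,0.04,0,0,0],[1,-0.736,-0.527,0.055,0,0,0],[1,-0.736,-0.527,0.055,0,0,0],[1,-0.736,-0.527,0.055,0,0,0]]

```text
t: 11.55
tool_pos: [751.0, 140.6, 260.5]
ee_rot: [0.641, -0.122, 0.697, -0.297]
ft_force: [0.1, -0.2, -0.4]
gripper_width: 88.0
```

send_rows:
  moves:
    - [[1,-0.02,-0.014,0,0.012,0.038,-0.012],[1,-0.04,-0.028,0,0.024,0.076,-0.024],[1,-0.06,-0.042,0,0.036,0.114,-0.036],[1,-0.08,-0.056,0,0.048,0.152,-0.048],[1,-0.1,-0.07,0,0.06,0.19,-0.06],[1,-0.123,-0.086,0,0.077,0.241,-0.076],[1,-0.123,-0.086,0,0.077,0.241,-0.076],[1,-0.123,-0.086,0,0.077,0.241,-0.076]]

```text
t: 12.35
tool_pos: [750.8, 140.5, 288.7]
ee_rot: [0.309, -0.009, 0.825, -0.473]
ft_force: [0.0, 0.7, 0.8]
gripper_width: 88.1
```

send_rows:
  moves:
    - [[1,0,0,0,0.012,0.038,-0.012],[1,0,0,0,0.024,0.076,-0.024],[1,0,0,0,0.036,0.114,-0.036],[1,0,0,0,0.048,0.152,-0.048],[1,0,0,0,0.06,0.19,-0.06],[1,0,0,0,0.077,0.241,-0.076],[1,0,0,0,0.077,0.241,-0.076],[1,0,0,0,0.077,0.241,-0.076]]

```text
t: 13.15
tool_pos: [751.3, 139.7, 289.1]
ee_rot: [-0.073, 0.106, 0.813, -0.568]
ft_force: [-0.2, 0.4, 0.0]
gripper_width: 88.0
```

Run:
```python
from h import *
M=wingM();s=monitor.read_state();print(s['t'],s['tool_pos'],s['q'],s['gripper_width'])
steps([(D(-86,0,260),M),(D(-86,0,155),M),(D(-86,53,155),M)])
```

```text
13.15 [751.2725 139.6517 289.0514] [-0.0809  0.8283  0.5851  0.3455  1.6566  1.7907] 87.97717745149059
[ 0.3217  0.2662 -0.3071] [ 0.0004  0.0011 -0.0002]
[0.     0.4933 0.1796] [0. 0. 0.]
[ 0.     -0.0906  0.249 ] [0. 0. 0.]
```

send_rows:
  moves:
    - [[1,0.1,0.08,-0.1,0,0.001,0],[1,0.2,0.17,-0.2,0,0.001,0],[1,0.322,0.266,-0.307,0,0.001,0],[1,0.322,0.266,-0.307,0,0.001,0],[1,0.322,0.266,-0.307,0,0.001,0],[1,0.322,0.266,-0.307,0,0.001,0]]

```text
t: 13.75
tool_pos: [709.2, 228.1, 262.1]
ee_rot: [-0.075, 0.109, 0.812, -0.568]
ft_force: [-0.3, -0.3, 0.2]
gripper_width: 88.2
```

send_rows:
  moves:
    - [[1,0,0.08,0.03,0,0,0],[1,0,0.18,0.065,0,0,0],[1,0,0.28,0.1,0,0,0],[1,0,0.38,0.14,0,0,0],[1,0,0.493,0.18,0,0,0],[1,0,0.493,0.18,0,0,0],[1,0,0.493,0.18,0,0,0]]

```text
t: 14.45
tool_pos: [709.5, 228.4, 157.7]
ee_rot: [-0.075, 0.109, 0.812, -0.568]
ft_force: [-0.1, 0.8, 1.1]
gripper_width: 88.1
```

Run:
```python
from h import *
import cv2
M=wingM();s=monitor.read_state();print(s['t'],s['tool_pos'],s['ft_force'])
steps([(D(-86,0,155),M),(D(-86,53,155),M)])
w=cams.camera('wrist')[:,:,::-1].copy();cv2.imwrite('pics/wrist6.png',w)
```

```text
14.45 [709.5167 228.3613 157.7209] [-0.0903  0.849   1.075 ]
[0.0062 0.0143 0.0005] [ 0.0003 -0.001  -0.0012]
[ 0.     -0.0906  0.249 ] [0. 0. 0.]
```

View pics/wrist6.png

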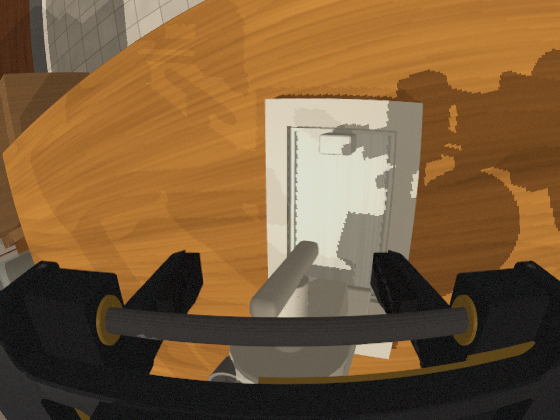

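The wing, from (312,245) to (262,305), stands upright between the open fingers, and the tray lies flat in its pocket. Now I'll push it over.

send_rows:
  moves:
    - [[1,0,-0.018,0.05,0,0,0],[1,0,-0.036,0.1,0,0,0],[1,0,-0.054,0.15,0,0,0],[1,0,-0.072,0.2,0,0,0],[1,0,-0.085,0.25,0,0,0],[1,0,-0.085,0.25,0,0,0]]

```text
t: 15.1
tool_pos: [694.9, 177.1, 156.1]
ee_rot: [-0.076, 0.109, 0.812, -0.568]
ft_force: [-1.3, 1.3, 3.4]
gripper_width: 88.0
```

Run:
```python
from h import *
import cv2
M=wingM();s=monitor.read_state();print(s['t'],s['tool_pos'],s['ft_force'],s['ft_force']@DY, s['gripper_width'])
tip=np.array(s['tool_pos'])-44*rot(s['ee_rot']).as_matrix()[:,2]-DO;print('tip',tip@DX,tip@DY,tip[2])
steps([(D(-86,53,155),M)])
w=cams.camera('wrist')[:,:,::-1].copy();sc=cams.camera('scene')[:,:,::-1].copy();cv2.imwrite('pics/wrist7.png',w)
f=lambda a,s:cv2.resize(a,s,interpolation=cv2.INTER_CUBIC)
cv2.imwrite('pics/v7.png',np.hstack([f(w[200:380,150:430],(420,270)),f(sc[150:280,310:440],(270,270))]))
```

```text
15.1 [694.8687 177.0621 156.0824] [-1.3314  1.3219  3.3868] -0.9322489318693934 88.00848223181762
tip -86.51763786909738 12.904420928559523 171.16750522849867
[ 0.0018  0.0072 -0.0039] [ 0.0003 -0.0012 -0.001 ]
```

View pics/v7.png

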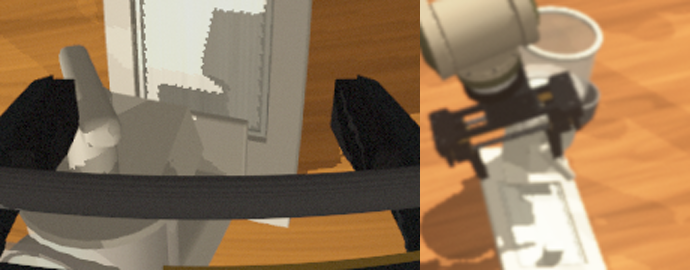

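send_rows:
  moves:
    - [[1,0,0,0.01,0,0,0],[1,0,0,0.01,0,0,0],[1,0,0,0.01,0,0,0],[1,0,0,0.01,0,0,0],[1,0,0,0.01,0,0,0],[1,0,0,0.01,0,0,0],[1,0,0,0.01,0,0,0],[1,0,0,0.01,0,0,0]]

```text
t: 16.0
tool_pos: [694.7, 176.5, 155.4]
ee_rot: [-0.075, 0.109, 0.812, -0.568]
ft_force: [-0.6, 0.3, 5.1]
gripper_width: 88.2
```

Run:
```python
from h import *
s=monitor.read_state();print(s['t'],s['ft_force'])
tip=np.array(s['tool_pos'])-44*rot(s['ee_rot']).as_matrix()[:,2]-DO;print('tip',tip@DX,tip@DY,tip[2])
for th in (.3,.5,.6,.7,.8): print(th,project('wrist',[D(-85,-40*np.sin(th),145-40*np.cos(th)),D(-85,0,145)],dict(s,tool_pos=[694.87,177.06,156.08])))
```

```text
16.0 [-0.5988  0.2577  5.0757]
tip -86.43839932403844 13.463255686866296 170.51845519641287
0.3 [[222.7415 226.0707]
 [207.543  248.9255]]
0.5 [[211.7654 226.2089]
 [207.543  248.9255]]
0.6 [[206.2313 226.5601]
 [207.543  248.9255]]
0.7 [[200.709  227.0971]
 [207.543  248.9255]]
0.8 [[195.2304 227.818 ]
 [207.543  248.9255]]
```

The wing's bottom end is at about (197,231), which puts the angle at about 0.75, and it has been held for more than a second. Now I'll let it back.

send_rows:
  moves:
    - [[1,0,0,0,0,0,0],[1,0,0,0,0,0,0],[1,0,0.02,-0.06,0,0,0],[1,0,0.04,-0.12,0,0,0],[1,0,0.06,-0.18,0,0,0],[1,0,0.085,-0.26,0,0,0],[1,0,0.085,-0.26,0,0,0],[1,0,0.085,-0.26,0,0,0]]

```text
t: 16.8
tool_pos: [708.6, 229.7, 156.4]
ee_rot: [-0.075, 0.108, 0.812, -0.569]
ft_force: [0.5, -0.5, -0.4]
gripper_width: 88.2
```

send_rows:
  moves:
    - [[1,0,-0.1,-0.035,0,0,0],[1,0,-0.25,-0.09,0,0,0],[1,0,-0.45,-0.16,0,0,0],[1,0,-0.65,-0.23,0,0,0],[1,0,-0.8,-0.29,0,0,0],[1,0,-0.8,-0.29,0,0,0],[1,0,-0.8,-0.29,0,0,0]]

```text
t: 17.5
tool_pos: [708.6, 228.4, 326.8]
ee_rot: [-0.075, 0.109, 0.812, -0.569]
ft_force: [0.0, -0.2, -0.6]
gripper_width: 87.7
```

Run:
```python
from h import *
import cv2
s=monitor.read_state();print(s['t'],s['tool_pos'],s['q'],s['ft_force'])
p=np.array(s['tool_pos'])-DO;print(p@DX,p@DY,p[2])
# lid: tool down, yaw choices; jaw any direction
L=np.array([651.4,-122,0.]);c=D(20,0,0)
def down(a): x=np.array([np.cos(a),np.sin(a),0]);y=-Z;return np.c_[x,y,np.cross(x,y)]
for a in np.radians([-60,-40,-15,0,30,60,120,165]):
    q,e,_,_=ik(L+[0,0,20],down(a),q0=s['q']);q2,e2,_,_=ik(D(20,0,315),down(a),q0=q);print(np.degrees(a),q,e,q2,e2)
x=rot(s['ee_rot']).as_matrix()[:,0];print(np.degrees(np.arctan2(x[1],x[0])))
```

```text
17.5 [708.5581 228.3868 326.7963] [0.0441 0.7326 0.6599 0.3321 1.6332 1.9207] [ 0.0344 -0.2097 -0.5855]
-86.28772777735301 1.118446414509086 326.7963491234861
-59.99999999999999 [-0.3616  0.8349  1.2461 -0.      1.0607 -0.8852] 9.464838256218087e-14 [ 0.2233  0.6012  0.873   0.      1.6674 -0.3003] 8.583292458807472e-11
-40.0 [-0.3616  0.8349  1.2461 -0.      1.0607 -1.2343] 7.956847545022362e-14 [ 0.2233  0.6012  0.873   0.      1.6674 -0.6493] 8.331158934932362e-11
-14.999999999999998 [-0.3706  0.6823  1.7928  1.7219  0.02    2.88  ] 0.6785721918580332 [0.2174 0.2076 1.8502 2.3088 0.02   2.88  ] 1.11202996801962
0.0 [-0.4158  0.6781  1.7937  1.4065  0.1358  2.88  ] 0.6701502320733905 [0.216  0.2071 1.8491 2.0455 0.02   2.88  ] 1.1093379150757172
29.999999999999996 [-0.507   0.7045  1.639   0.7472  0.5558  2.88  ] 0.5592881381288264 [0.1437 0.196  1.8507 1.4263 0.1993 2.88  ] 1.1000537699408035
59.99999999999999 [-0.4472  0.7892  1.3601  0.2636  0.9397  2.88  ] 0.2931714866868762 [0.0107 0.3312 1.422  0.5969 1.0917 2.88  ] 0.8738315125292313
119.99999999999999 [-0.3616  0.8349  1.2461 -0.      1.0607  2.2564] 9.323934617629079e-15 [0.2233 0.6012 0.873  0.     1.6674 2.8413] 1.8252225761172977e-10
165.0 [-0.3616  0.8349  1.2461 -0.      1.0607  1.471 ] 1.3847172113432362e-14 [0.2233 0.6012 0.873  0.     1.6674 2.0559] 1.4150564265277872e-10
164.7665705213634
```

```bash
cat >> h.py <<'E'
L0=np.array([651.4,-122.2,0.]);MD=wingM(0)
E
python3 - <<'E'
from h import *
s=monitor.read_state();p=np.array(s['tool_pos'])
mid=np.array([690,80,240.])
steps([(mid,MD),(L0+[0,0,150],MD),(L0+[0,0,75],MD),(L0+[0,0,21],MD)])
E
```

```text
[-0.1046  0.1546  0.8441] [ 0.1112 -0.0012 -0.0008]
[-0.0752  0.45    1.0265] [0. 0. 0.]
[ 0.     0.375 -0.   ] [0. 0. 0.]
[ 0.    0.27 -0.  ] [0. 0. 0.]
```

send_rows:
  moves:
    - [[1,-0.02,0.03,0.16,0.02,0,0],[1,-0.04,0.06,0.36,0.05,0,0],[1,-0.07,0.1,0.58,0.08,-0.001,0],[1,-0.105,0.155,0.844,0.111,-0.001,-0.001],[1,-0.105,0.155,0.844,0.111,-0.001,-0.001],[1,-0.105,0.155,0.844,0.111,-0.001,-0.001]]

```text
t: 18.1
tool_pos: [689.7, 80.4, 238.6]
ee_rot: [-0.094, 0.091, 0.702, -0.7]
ft_force: [0.1, -0.7, 0.4]
gripper_width: 88.4
```

send_rows:
  moves:
    - [[1,-0.02,0.1,0.2,0,0,0],[1,-0.04,0.22,0.44,0,0,0],[1,-0.06,0.34,0.7,0,0,0],[1,-0.075,0.45,0.9,0,0,0],[1,-0.075,0.45,1,0,0,0],[1,-0.075,0.45,1,0,0,0]]

```text
t: 18.7
tool_pos: [652.4, -118.5, 149.8]
ee_rot: [-0.094, 0.093, 0.702, -0.7]
ft_force: [0.3, 0.9, 0.2]
gripper_width: 88.3
```

send_rows:
  moves:
    - [[1,0,0.15,0.0265,0,0,0],[1,0,0.3,0.0265,0,0,0],[1,0,0.375,0.0265,0,0,0],[1,0,0.375,0.0265,0,0,0],[1,0,0.375,0.0265,0,0,0]]

```text
t: 19.2
tool_pos: [652.4, -120.7, 76.6]
ee_rot: [-0.091, 0.093, 0.701, -0.701]
ft_force: [1.1, -0.4, -0.1]
gripper_width: 88.0
```

Run:
```python
from h import *
import cv2
s=monitor.read_state();print(s['t'],s['tool_pos'])
steps([(L0+[0,0,21],MD)])
w=cams.camera('wrist');cv2.imwrite('pics/wrist8.png',w[:,:,::-1])
# lid disc rim: predicted projections vs bamboo colour
hsv=cv2.cvtColor(w,cv2.COLOR_RGB2HSV)
def rim(c): return np.array([c+[60*np.cos(a),60*np.sin(a),18] for a in np.linspace(0,2*np.pi,60)])
best=[]
g=cv2.GaussianBlur(cv2.cvtColor(w,cv2.COLOR_RGB2GRAY),(3,3),0);ed=cv2.Canny(g,40,110)
dt=cv2.distanceTransform(255-ed,cv2.DIST_L2,3)
for dx in range(-12,13):
  for dy in range(-12,13):
    u=project('wrist',rim(L0+[dx,dy,0]),s).round().astype(int);u=u[(u[:,0]>0)&(u[:,0]<560)&(u[:,1]>0)&(u[:,1]<260)]
    best.append((np.minimum(dt[u[:,1],u[:,0]],6).mean(),dx,dy,len(u)))
best.sort();print(best[:6])
```

```text
19.2 [ 652.3701 -120.7077   76.603 ]
[0.0032 0.278  0.0088] [ 0.0003  0.0003 -0.0005]
[(np.float32(0.8729527), 1, 2, 38), (np.float32(0.94475156), 0, 2, 37), (np.float32(0.97397864), 0, 1, 37), (np.float32(1.1427476), 1, 1, 38), (np.float32(1.3134848), 1, 0, 39), (np.float32(1.3879002), 0, 3, 37)]
```

The wrist camera's edge fit puts the lid within 1–2 mm of the estimate. I'll descend and grip.

send_rows:
  moves:
    - [[1,0.003,0.09,0.006,0,0,0],[1,0.003,0.18,0.006,0,0,0],[1,0.003,0.268,0.006,0,0,0],[1,0.003,0.268,0.006,0,0,0],[1,0.003,0.268,0.006,0,0,0]]
  newtons: 20

```text
t: 19.75
tool_pos: [651.3, -122.4, 23.0]
ee_rot: [-0.092, 0.093, 0.701, -0.701]
ft_force: [0.2, -0.4, 0.7]
gripper_width: 87.8
```

send_rows:
  moves:
    - [[-1,0,0,0,0,0,0],[-1,0,0,0,0,0,0],[-1,0,0,0,0,0,0],[-1,0,0,0,0,0,0],[-1,0,0,0,0,0,0]]

```text
t: 20.25
tool_pos: [650.6, -122.3, 21.7]
ee_rot: [-0.092, 0.092, 0.701, -0.701]
ft_force: [0.4, -0.2, -1.3]
gripper_width: 50.5
```

Run:
```python
from h import *
s=monitor.read_state();p=np.array(s['tool_pos']);print(s['t'],p,s['ft_force'],s['gripper_width'])
up=p+[0,0,190];up2=np.array([640,-20,p[2]+320]);c=D(20,0,p[2]+310)
steps([(up,MD),(up2,MD),((up2+c)/2,MD),(c,MD),(D(20,0,p[2]+291),MD)])
```

```text
20.25 [ 650.5789 -122.319    21.6624] [ 0.368  -0.2377 -1.2615] 50.53585223612373
[ 0.0005 -0.95   -0.0009] [0.0003 0.0001 0.0002]
[ 0.1835 -0.65   -0.4805] [0. 0. 0.]
[ 0.2609  0.025  -0.647 ] [0. 0. 0.]
[ 0.2609  0.025  -0.647 ] [0. 0. 0.]
[ 0.     0.095 -0.   ] [0. 0. 0.]
```

Fingers are still closing, so I'll wait for the grip.

send_rows:
  moves:
    - [[-1,0,0,0,0,0,0],[-1,0,0,0,0,0,0],[-1,0,0,0,0,0,0],[-1,0,0,0,0,0,0],[-1,0,0,0,0,0,0]]

```text
t: 20.75
tool_pos: [650.5, -122.2, 21.5]
ee_rot: [-0.092, 0.092, 0.701, -0.701]
ft_force: [0.1, 0.6, -0.4]
gripper_width: 30.9
```

send_rows:
  moves:
    - [[-1,0,-0.08,0,0,0,0],[-1,0,-0.25,0,0,0,0],[-1,0,-0.45,0,0,0,0],[-1,0,-0.65,0,0,0,0],[-1,0,-0.82,0,0,0,0],[-1,0,-0.95,0,0,0,0],[-1,0,-0.95,0,0,0,0]]

```text
t: 21.45
tool_pos: [651.7, -122.9, 216.7]
ee_rot: [0.09, -0.095, -0.701, 0.701]
ft_force: [0.1, 0.2, -1.5]
gripper_width: 31.0
```

send_rows:
  moves:
    - [[-1,0.03,-0.1,-0.06,0,0,0],[-1,0.07,-0.24,-0.16,0,0,0],[-1,0.11,-0.4,-0.28,0,0,0],[-1,0.15,-0.54,-0.4,0,0,0],[-1,0.184,-0.65,-0.48,0,0,0],[-1,0.184,-0.65,-0.48,0,0,0]]

```text
t: 22.05
tool_pos: [640.1, -18.5, 344.0]
ee_rot: [-0.09, 0.093, 0.702, -0.701]
ft_force: [0.0, -1.6, -1.4]
gripper_width: 30.9
```

send_rows:
  moves:
    - [[-1,0.05,0,-0.12,0,0,0],[-1,0.11,0,-0.26,0,0,0],[-1,0.17,0.01,-0.42,0,0,0],[-1,0.22,0.02,-0.55,0,0,0],[-1,0.261,0.025,-0.647,0,0,0],[-1,0.261,0.025,-0.647,0,0,0]]

```text
t: 22.65
tool_pos: [622.5, 119.6, 334.4]
ee_rot: [-0.093, 0.09, 0.701, -0.701]
ft_force: [-0.1, -0.1, -0.8]
gripper_width: 31.3
```

send_rows:
  moves:
    - [[-1,0.05,0,-0.12,0,0,0],[-1,0.11,0,-0.26,0,0,0],[-1,0.17,0.01,-0.42,0,0,0],[-1,0.22,0.02,-0.55,0,0,0],[-1,0.261,0.025,-0.647,0,0,0],[-1,0.261,0.025,-0.647,0,0,0],[-1,0.261,0.025,-0.647,0,0,0]]

```text
t: 23.35
tool_pos: [606.5, 255.3, 330.6]
ee_rot: [0.093, -0.092, -0.701, 0.701]
ft_force: [-0.3, -0.2, -0.8]
gripper_width: 31.0
```

Run:
```python
from h import *
import cv2
s=monitor.read_state();p=np.array(s['tool_pos']);print(s['t'],p,s['gripper_width'])
d=p-D(20,0,0);print('offset disp',d@DX,d@DY,p[2]-21.5)
steps([(D(20,0,21.5+310),MD),(D(20,0,21.5+291),MD)])
# lid disc centre in wrist frame vs TCP, top view fit
w=cams.camera('wrist');cv2.imwrite('pics/wrist9.png',w[:,:,::-1]);t=cams.camera('top');cv2.imwrite('pics/top9.png',t[:,:,::-1])
ed=cv2.Canny(cv2.GaussianBlur(cv2.cvtColor(w,cv2.COLOR_RGB2GRAY),(3,3),0),40,110);dt=cv2.distanceTransform(255-ed,cv2.DIST_L2,3)
zt=p[2]-21.5+18
best=[]
for dx in range(-10,11):
  for dy in range(-10,11):
    c=np.array([p[0]+dx,p[1]+dy,zt]);u=project('wrist',[c+[60*np.cos(a),60*np.sin(a),0] for a in np.linspace(0,6.28,90)],s).round().astype(int)
    u=u[(u[:,0]>0)&(u[:,0]<560)&(u[:,1]>0)&(u[:,1]<262)];best.append((np.minimum(dt[u[:,1],u[:,0]],6).mean(),dx,dy,len(u)))
best.sort();print(best[:5])
```

```text
23.35 [606.4965 255.2638 330.6256] 31.015598286764924
offset disp -0.7475323885022481 1.572713778959681 309.12563676885543
[ 0.0038 -0.0044 -0.0079] [-0.0001 -0.0002  0.0006]
[ 0.     0.095 -0.   ] [0. 0. 0.]
[(np.float32(1.3045112), 2, -1, 45), (np.float32(1.3801935), 2, 0, 45), (np.float32(1.4987179), 1, 0, 45), (np.float32(1.6048292), 1, -1, 45), (np.float32(1.8598778), 2, 1, 45)]
```

send_rows:
  moves:
    - [[-1,0.015,0,-0.008,0,0,0],[-1,0.015,0,-0.008,0,0,0],[-1,0.015,0.03,-0.008,0,0,0],[-1,0.015,0.055,-0.008,0,0,0],[-1,0.015,0.08,-0.008,0,0,0],[-1,0.015,0.08,-0.008,0,0,0],[-1,0.015,0.08,-0.008,0,0,0]]

```text
t: 24.15
tool_pos: [603.5, 259.0, 315.9]
ee_rot: [-0.092, 0.092, 0.701, -0.701]
ft_force: [-0.3, 0.7, -1.1]
gripper_width: 30.9
```

send_rows:
  moves:
    - [[-1,0,0.01,0,0,0,0],[-1,0,0.02,0,0,0,0],[-1,0,0.03,0,0,0,0],[-1,0,0.037,0,0,0,0],[-1,0,0.037,0,0,0,0],[-1,0,0.037,0,0,0,0]]

```text
t: 24.75
tool_pos: [603.5, 259.0, 308.6]
ee_rot: [-0.092, 0.092, 0.701, -0.701]
ft_force: [-0.1, -0.3, -1.3]
gripper_width: 31.1
```

send_rows:
  moves:
    - [[-1,0,0.007,0.006,0,0,0],[-1,0,0.014,0.006,0,0,0],[-1,0,0.014,0.006,0,0,0],[-1,0,0.014,0.006,0,0,0]]

```text
t: 25.15
tool_pos: [603.3, 257.6, 306.4]
ee_rot: [-0.092, 0.092, 0.701, -0.701]
ft_force: [-0.8, -1.4, 4.3]
gripper_width: 31.0
```

send_rows:
  moves:
    - [[0.6,0,0,0,0,0,0],[0.6,0,0,0,0,0,0],[0.6,0,0,0,0,0,0],[0.6,0,0,0,0,0,0],[0.6,0,-0.1,0,0,0,0],[0.6,0,-0.25,0,0,0,0],[0.6,0,-0.5,0,0,0,0],[0.6,0,-0.5,0,0,0,0]]

```text
t: 25.95
tool_pos: [603.7, 257.9, 413.2]
ee_rot: [-0.088, 0.096, 0.703, -0.699]
ft_force: [-0.6, -0.8, 0.8]
gripper_width: 70.4
```

send_rows:
  moves:
    - [[0.6,-0.05,-0.1,0.2,0,0,0],[0.6,-0.1,-0.1,0.45,0,0,0],[0.6,-0.15,-0.1,0.7,0,0,0],[0.6,-0.15,-0.1,1,0,0,0],[0.6,-0.15,-0.1,1,0,0,0],[0.6,-0.15,-0.1,1,0,0,0]]

```text
t: 26.55
tool_pos: [580.3, 55.4, 425.7]
ee_rot: [-0.093, 0.093, 0.701, -0.701]
ft_force: [0.6, 0.8, -0.4]
gripper_width: 70.4
```

Run:
```python
from h import *
import cv2
s=monitor.read_state();print(s['t'],s['tool_pos'],s['ft_force'])
t=cams.camera('top')[:,:,::-1].copy();sc=cams.camera('scene')[:,:,::-1].copy();w=cams.camera('wrist')[:,:,::-1].copy()
for n,i in(('topA',t),('sceneA',sc),('wristA',w)): cv2.imwrite(f'pics/{n}.png',i)
f=lambda a,s:cv2.resize(a,s,interpolation=cv2.INTER_CUBIC)
print('lid top expected', project('top',[D(20,0,331),D(20,0,303)]),'scene',project('scene',[D(20,0,331),D(-79,0,185),D(-79,0,105)]))
a=np.hstack([f(t[120:260,100:260],(400,350)),f(sc[140:295,310:430],(271,350)),np.zeros((350,129,3),np.uint8)])
b=np.hstack([f(w,(333,250)),f(t[100:300,100:473],(467,250))])
cv2.imwrite('pics/v10.png',np.vstack([a,b]))
```

```text
26.55 [580.2743  55.3971 425.6941] [ 0.5524  0.8049 -0.4003]
lid top expected [[151.9415 183.8563]
 [155.744  186.0481]] scene [[377.3018 154.2983]
 [377.134  218.588 ]
 [372.2927 238.4362]]
```

View pics/v10.png

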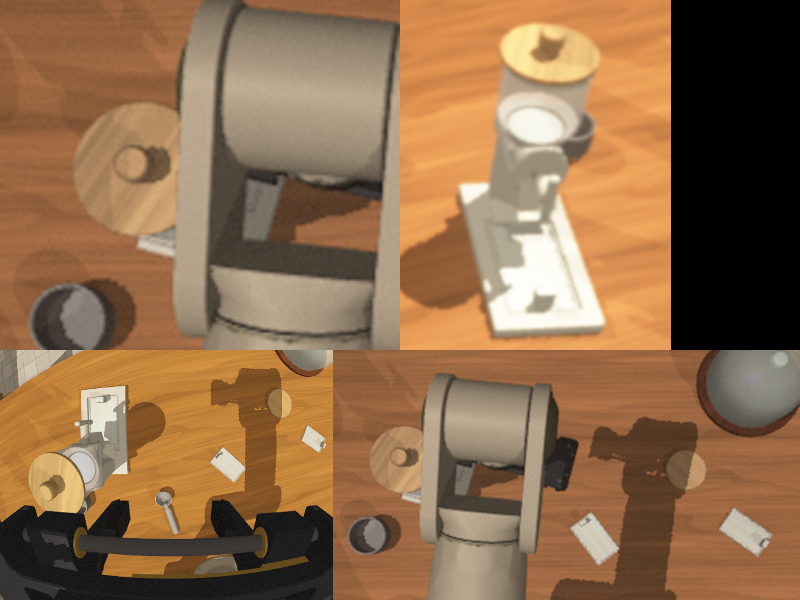

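The lid sits level and centred: its knob top is at (152,185), with (152,184) expected. The wing is upright, the tray is flat in its pocket, and the ramekin, coaster and scoop look unmoved. Handing in.

```bash
python3 -c "
from cell import hand_in
print(hand_in())"
```

```text
the job is handed in; nothing more can be done
None
```

The dispenser is back together and the job is handed in, at about 27 s of the 72 s allowed.

- **Tray:** I gripped the largest tray by its pull, slid it in under the toe and lowered it into the pocket. It came to rest about 0.5 mm above the nominal floor height, and the pictures show it flat with an even gap all round.
- **Knob:** With the tray seated, I pushed the top of the knob to the left to about 0.75 rad, judged from the wrist picture. I held it there for over a second and let it spring back. The last pictures show it upright.
- **Lid:** I set it on the rim. It made contact within 0.1 mm of the expected height, and its knob top is within about 1 px of where it should be in the top view. It looks level in the scene view, but I didn't measure the angle.
- **Bystanders:** The ramekin, coaster and scoop look unmoved in the last pictures. I judged that by eye, not by measurement.

No check failed. The lid was gripped about 2 mm off centre, which I corrected before lowering it. Two estimates of the rim's centre also differed by about 1.5 mm, within the fit's 5 mm of play.

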